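Stow the step pulley in the latched utility box

TASK

Open the utility box by pulling up the recessed paddle in its lid, which trips the latch, and raise the lid until it stands up by itself. Put the three-step pulley from the bench in the box, standing on its wide end, and push it home against the three posts on the box floor so that it cannot slide about; then let go of it and shut the lid so that it latches. Leave the other things on the bench and in the box where they are, and do not tip the pulley over.

Things in the scene. Friction and masses are not known exactly. Their poses are not given: they have to be found in the camera images.
- toolbox: Grey steel utility box, fixed to the bench, 220 mm deep (its x), 360 mm wide (its y), walls 105 mm high and 5 mm thick, floor 5 mm thick. Origin: centre of the underside. x points from its front wall (robot side) to its hinged far wall, y to the left, z up.
- lid (a joint): Angle (rad) of the aluminium lid about its hinge at the far rim: 0 shut, grows as the front edge rises, stop at 1.5. The lid is 220 x 360 mm, 8 mm thick, 0.4 kg. Its hinge is stiff (friction 0.5 N m): it stays where it is left; raising it takes about 8 N at the paddle or 5 N at the front edge. Shut, it is held by the latch and cannot be raised unless the paddle is pulled.
- latch_keeper (a point): Middle of the latch keeper, a steel roller 8 mm thick, 44 mm long along y, inside the front wall at x = -80, z = 65 mm of the box. As the lid shuts, the sprung tongue under the paddle meets it at about 0.25 rad, rides over it (the paddle lifts by up to 0.37 rad) and snaps under it just before the lid is fully down; 3 to 10 N near the lid's front edge is enough. Then it holds with 0.012 rad of play.
- paddle (a joint): Angle (rad) of the paddle relative to the lid: 0 flush (sprung home), grows as its free end is pulled up out of the lid, stop at 0.6. The latch is released above about 0.35. The spring needs 2 N at the grip to start, 6 N at the stop. Under it hangs the latch tongue, reaching 90 mm below the lid's underside; it swings with the paddle.
- lid_hinge (a point): Point on the lid's hinge axis at mid-width (axis along the box's y): at x = 110 mm, z = 105.5 mm of the box. Its frame turns with the lid: its -x runs 220 mm to the front edge; the lid's underside is at its z = 0, the top face at z = 8 mm.
- lid_edge (a point): Middle of the lid's front edge, half way through its 8 mm thickness; moves with the lid.
- paddle_grip (a point): Grip point on the paddle: mid-width, mid-thickness, 14 mm from its free end, 60 mm from its pivot; moves with it. The paddle is a steel plate 80 mm long (along the box's x), 40 mm wide (along y), 16 mm thick, top flush with the lid's top; its free end points away from the robot, to the hinge. Pinched across its width it can turn between the fingers as the lid rises.
- paddle_pivot (a point): Middle of the paddle's pivot axis (along the box's y), fixed in the lid: 190 mm in front of the lid's hinge, level with the lid's underside.
- recess_floor (a point): Centre of the floor of the black recess in the lid in which the paddle lies; moves with the lid. It is 105 mm long (box's x), 130 mm wide, 38 mm deep from the lid's top: 45 mm free on either side of the paddle, 23 mm beyond its free end. Under the lid it is a bulge of the same outline, 33 mm deep, to keep clear of when working in the open box. Elsewhere the lid's top is flat and solid.
- pulley: Aluminium step pulley with three round steps, 0.5 kg (0.35 to 0.7): from its underside 100 mm diameter for 20 mm, then 72 mm for 20 mm, then 44 mm for 28 mm; 68 mm high in all. It stands on the bench on its wide end. Origin: centre of the underside; z up along its axis.
- nest_seat (a point): On the box floor, at x 4, y 118, z 5 mm of the box: where the middle of the pulley's underside is when its wide rim touches all three posts. Axes as the box's. The posts are black, 12 mm thick, 30 mm high, 56 mm from this point: one towards the hinge (+x), one 60 degrees to either side of that; so the pulley is set down some 30 mm nearer the front wall and pushed along +x.
- flange: Bystander: flat aluminium flange disc, 90 mm diameter, 16 mm high, with no steps, on the bench. It may lie where the pulley would be and the other way round. Origin: centre of underside.
- file: Bystander: file with wooden handle, 190 mm long, lying along the box's x in the right part of the box, clear of the posts. Origin near its middle, on its underside.
- jug: Bystander: white plastic jug, 100 mm diameter, 210 mm high, on the left of the bench. Origin: centre of underside.
- spray: Bystander: spray can, 62 mm diameter, 190 mm high, beyond the box on the left of the bench. Origin: centre of underside.
- hammer: Bystander: hammer, 220 mm long, lying on the left of the bench.
- tape: Bystander: roll of tape, 100 mm diameter, 48 mm high, near left of the bench.
- driver: Bystander: screwdriver, 200 mm long, lying at the far right of the bench.
There are look-alikes about, which are no part of the job. Leave any yellow look-alike of the pulley alone.

How it is judged (in metres and radians):
On the way, in this order (a step that is already met when the one before it is completed fails the run):
1. the paddle is pulled far enough to trip the latch and the lid comes up (value of joint paddle above 0.3 rad and value of joint lid above 0.05 rad), for 0.1 s.
2. the lid stands open by itself, at least 66 degrees (value of joint lid above 1.15 rad), for 0.2 s.
3. with the lid open, the pulley stands on the box floor against the three posts, within 4 mm, let go (horizontal distance between pulley and nest_seat below 0.004 m and z of pulley in the frame of nest_seat below 0.004 m and angle between pulley's own z axis and vertical below 0.06 rad and contact force between the fingers and pulley below 0.3 N and value of joint lid above 0.6 rad), for 0.1 s.
At the end, for the whole second after the job is handed in: The lid is shut and latched (lid angle below 0.03 rad, paddle sprung home below 0.1 rad), and inside the pulley stands upright on its wide end on the box floor, at rest, against the three posts (its middle within 4 mm of where its rim touches all three) (value of joint lid below 0.03 rad and value of joint paddle below 0.1 rad and horizontal distance between pulley and nest_seat below 0.004 m and z of pulley in the frame of nest_seat below 0.004 m and angle between pulley's own z axis and vertical below 0.06 rad and linear speed of pulley below 0.01 m/s).
It fails at once if the pulley is tipped over (more than 45 degrees) (angle between pulley's own z axis and vertical above 0.785 rad).
It fails at once if another loose thing is moved by more than 40 mm (distance of any of flange, file, jug, spray, hammer, tape, driver from where it was at the start of the episode above 0.04 m).
It also fails if it takes over 72 s, if anything falls off the work surface, if the arm or the gripper's body presses on something with over 40 N, if the wrist force passes 120 N, or if a joint passes its speed limit or range.

ROBOT

A 6-joint arm with a two-finger parallel gripper is mounted at the origin on the work surface. World frame = base frame: x ahead of the robot, y to its left, z up, the work surface at z = 0. Lengths are in mm, angles in rad, forces in N, time in s.
With the tool pointing down it reaches from about 300 to 875 mm from the base axis. Payload 6.4 kg.
Tool frame: the origin (TCP) lies at the centre of the arm's flange, where the gripper is bolted on; the fingertips stand 173 mm ahead of it and the grasp point (between the pads) lies 155 mm ahead of it; z points along the fingers, y is the line along which they close (so a half turn about z gives the same grasp; the last joint's range is limited). The gripper opens to 85 mm and grips with 20 to 120 N. Pads are 22 mm wide; open, the fingers measure 114 mm over their backs; the gripper's body (76 mm by 85 mm) begins 54 mm behind the grasp point. The pads swing forward as they close: fully open they stand 13 mm farther back than shut.
Start: joints at [1.019, 0.181, 1.607, -0, 1.354, -0.206], TCP at [194.886, 540.983, 404.688] pointing down, gripper open.
Joint ranges: [-2.99, 2.99], [-0.89, 2.07], [0.3, 2.58], [-1.14, 4.28], [0, 2.63], [-3.12, 3.12]. Speed limits (rad/s): [2.57, 2.57, 3.01, 3.14, 3.14, 3.14].

INTERFACE

Orientations are given as [roll, pitch, yaw] about the fixed x, y, z axes, in that order (R = Rz(yaw) Ry(pitch) Rx(roll)).
In Python, from rig import bot gives the robot as it stands.
- The arm moves only by the shell command python3 -m creep 'ROWS' [FORCE]. ROWS is JSON, a list of rows, each a list of 3 entries, a list of its own where there are three numbers: the opening, from 0 (shut) to 1 (fully open), then the shift along the world's x, y, z in cm, then the turn about the world's z in rad. A call has exactly 10 rows; each row shifts and turns the commanded pose from where the row before left it; what a row does not reach is not made up. A row lasts 1/8 s, in which the tool goes at most 62.5 mm and 10.7 degrees, less where a joint would pass 70% of its speed; a pose out of reach is approached as far as the arm can. A call is refused whole if a number of a shift passes 6.25 or a number of a turn 0.188, either way. A call with a gripper value outside its range is refused whole. The fingers move at their own pace and stop on an object; FORCE is the grip in N (left out, the last holds). Time passes only in rows, so rows that do not move let the fingers close, or fill a call up. It gives the time, the measured TCP pose, the force, the opening and the grip force at its end, in the units of the state.
- bot.get_state(): the state, without advancing time (a new reading comes with each control period).
- bot.camera(name): name is "side" or "top" or "wrist"; returns a dict with "img" (420x560x3 uint8, red, green, blue), "z_map" (420x560 float32, mm along the optical axis (not along the pixel's ray), 0 where there is no reading), "camera_matrix" (3x3 intrinsics, pixels), "cam_to_world" (4x4, takes a point from camera to world coordinates); the wrist camera has in their place "tool_from_camera" (4x4, takes a point from camera to tool coordinates, whose origin is the TCP and whose axes are the flange's). Camera axes: x right, y down, z forward; pixel columns grow to the right and rows downward; lengths in mm; the calibration is good to about 2 mm. A picture is of the moment at which its call begins: read the wrist's pose just before it.
- bot.hand_in(): hands the job in; it is judged then, once.
The state is a dict: "time": time; "joints": joint angles; "qd": joint speeds; "tau": joint torques, N m; "eef_pos": TCP position; "ee_rot": TCP orientation; "contact_force": force on the tool from outside, world axes, zero at the start; "moment": the same for the moment, N m; "width": finger opening in mm; "finger_force": force on a finger pad.
Only numpy, scipy, OpenCV 4.12 (cv2) and the standard library are available. Lean on these libraries where they do the work, as an engineer would, in place of code of your own. Each camera call takes 0.05 s, during which the arm holds its last target. There are 200 camera calls.

## Working session

There is one attempt and no reset: what is moved stays moved. The work goes in short steps, Python scripts to look and compute and a shell command to move; the robot and the scene stay as the last step left them, time stands still between calls to the robot, and variables do not carry over. Pictures are saved under pics/ and viewed, at most 10 in all, crops included, and the job is handed in when it is done.

```bash
ls; mkdir -p pics; python3 - <<'E'
from rig import bot
import numpy as np, cv2
s=bot.get_state(); print(s)
ims=[]
for n in ("top","side"):
    c=bot.camera(n); np.savez(f"/tmp/{n}.npz",**c); print(n,c["camera_matrix"].tolist(),np.round(c["cam_to_world"],3).tolist())
    cv2.imwrite(f"pics/{n}0.png",c["img"][:,:,::-1])
E
```

```text
pics
{'time': 0.0, 'joints': array([ 1.01871280e+00,  1.81577799e-01,  1.60802027e+00, -8.16491527e-06,
        1.35382637e+00, -2.06277590e-01]), 'qd': array([-5.11317399e-05,  6.56867714e-04, -1.20467070e-03,  1.27350925e-03,
        2.21091787e-03,  1.33480689e-03]), 'tau': array([-3.72942495e-04, -4.44882631e+01, -3.51325822e+01, -3.40746683e-04,
        9.24671913e-03,  5.12554095e-05]), 'eef_pos': array([194.73270158, 540.74580204, 403.75728893]), 'ee_rot': array([-3.13979807e+00, -3.67380237e-04,  2.79578816e+00]), 'contact_force': array([-0.13038306, -0.01773554,  0.63762836]), 'moment': array([-0.06283844, -0.00430335, -0.02787274]), 'finger_force': 0.0, 'width': 85.05282013371044}
top [[529.899190029575, 0.0, 277.7403532526505], [0.0, 529.899190029575, 203.1490717182478], [0.0, 0.0, 1.0]] [[-0.013, -0.98, 0.196, 190.525], [-1.0, 0.015, 0.009, -59.821], [-0.012, -0.196, -0.981, 1620.93], [0.0, 0.0, 0.0, 1.0]]
side [[511.02224478635446, 0.0, 279.4886018135398], [0.0, 511.02224478635446, 208.07412475432457], [0.0, 0.0, 1.0]] [[-0.999, -0.028, 0.042, 438.524], [-0.05, 0.643, -0.764, 1304.696], [-0.006, -0.766, -0.643, 1230.505], [0.0, 0.0, 0.0, 1.0]]
```

View pics/top0.png

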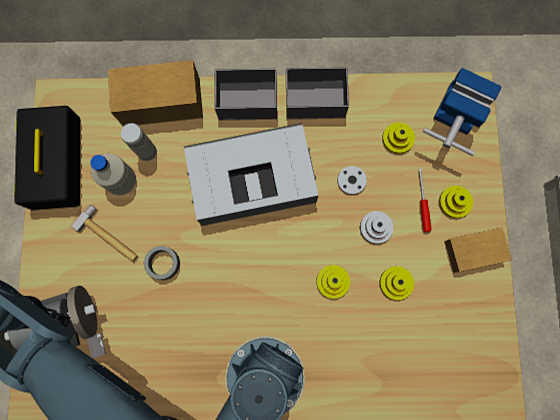

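View pics/side0.png

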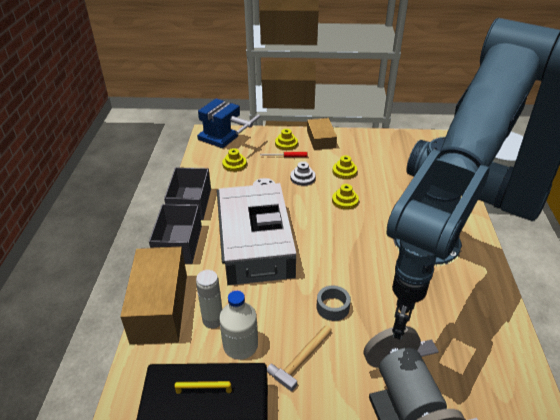

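The top view shows the box lid with corners near (184,147), (304,126), (318,205) and (198,222). The paddle is at (253,186), the grey pulley at (377,227) and the flange at (352,180). The yellow copies are look-alikes. The side view agrees.

```bash
cat > h.py <<'E'
import numpy as np, cv2
def cloud(c,T=None):
    K=c["camera_matrix"]; z=c["z_map"].astype(float); T=c["cam_to_world"] if T is None else T
    v,u=np.mgrid[:z.shape[0],:z.shape[1]]
    P=np.stack([(u-K[0,2])*z/K[0,0],(v-K[1,2])*z/K[1,1],z],-1)@T[:3,:3].T+T[:3,3]
    P[z==0]=np.nan; return P
def tool(s):
    from scipy.spatial.transform import Rotation as R
    T=np.eye(4); T[:3,:3]=R.from_euler('xyz',s["ee_rot"]).as_matrix(); T[:3,3]=s["eef_pos"]; return T
def rect(xy): 
    r=cv2.minAreaRect(xy.astype(np.float32)); return r, cv2.boxPoints(r)
E
python3 - <<'E'
from h import *
for n in ("top","side"):
    c=dict(np.load(f"/tmp/{n}.npz")); P=cloud(c); im=c["img"].astype(int)
    x,y,z=P[...,0],P[...,1],P[...,2]
    box=(x>350)&(x<750)&(y>-150)&(y<250)
    m=box&(abs(z-113)<8)
    m=cv2.morphologyEx(m.astype(np.uint8),cv2.MORPH_OPEN,np.ones((3,3)))
    nl,lab,st,_=cv2.connectedComponentsWithStats(m)
    order=np.argsort(-st[1:,4])[:3]+1
    for k in order:
        q=P[lab==k]; r,b=rect(q[:,:2]); print(n,"z~113",st[k,4],np.round(np.median(q[:,2]),1),np.round(r[0],1),np.round(r[1],1),round(r[2],2)); print(np.round(b,1).tolist())
    m=box&(z>60)&(z<95); 
    if m.sum()>10: q=P[m]; r,b=rect(q[:,:2]); print("recess",m.sum(),np.median(q[:,2]),r)
    sat=im.max(-1)-im.min(-1)
    for nm,lo,hi,reg in (("top44",62,75,1),("72",34,46,1),("100",13,26,1)):
        m=(z>lo)&(z<hi)&(sat<40)&(y<-150)&(y>-450)&(x>350)&(x<700)
        nl,lab,st,_=cv2.connectedComponentsWithStats(m.astype(np.uint8))
        for k in range(1,nl):
            if st[k,4]>60:
                q=P[lab==k]; (cx,cy),rr=cv2.minEnclosingCircle(q[:,:2].astype(np.float32)); print(n,nm,st[k,4],round(cx,1),round(cy,1),round(rr,1),round(np.median(q[:,2]),1))
E
```

```text
top z~113 7737 112.9 [592.3  35.7] [230.1 360.7] 10.86
[[445.3999938964844, 191.1999969482422], [513.2999877929688, -163.0], [739.2999877929688, -119.69999694824219], [671.2999877929688, 234.5]]
recess 1370 75.59145670293947 ((556.5925903320312, 28.348678588867188), (158.79220581054688, 377.7973327636719), 10.862162590026855)
top top44 166 431.9 -344.3 22.2 67.7
top 72 222 432.8 -344.4 36.6 39.9
top 100 481 582.0 -275.5 45.5 16.3
top 100 350 432.8 -343.9 50.3 19.5
side z~113 4487 113.0 [595.8  34.9] [229.4 374.2] 10.85
[[448.0, 197.10000610351562], [518.4000244140625, -170.5], [743.7000122070312, -127.30000305175781], [673.2999877929688, 240.1999969482422]]
recess 951 76.74886394687519 ((579.641845703125, 92.90325164794922), (218.3442840576172, 267.3209228515625), 9.977726936340332)
side top44 67 434.3 -344.2 22.9 67.4
side 72 101 438.9 -342.2 40.9 39.5
side 100 148 436.0 -341.8 52.8 19.4
side 100 86 587.2 -287.7 42.2 16.5
```

```bash
python3 -m creep '[[0.7,[3.4,-5.1,0.2],0.0535],[0.7,[3.4,-5.1,0.2],0.0535],[0.7,[3.4,-5.1,0.2],0.0535],[0.7,[3.4,-5.1,0.2],0.0535],[0.7,[3.4,-5.1,0.2],0.0535],[0.7,[3.4,-5.1,0.2],0.0535],[0.7,[3.4,-5.1,0.2],0.0535],[0.7,[3.4,-5.1,0.2],0.0535],[0.7,[3.4,-5.1,0.2],0.0535],[0.7,[3.4,-5.1,0.2],0.0535]]' 60
python3 - <<'E'
from rig import bot
from h import *
bot.camera("wrist") 
s=bot.get_state(); c=bot.camera("wrist"); np.savez("/tmp/w1.npz",T=tool(s),**c)
print(s["eef_pos"],s["ee_rot"],s["width"],s["qd"].round(3)); print(np.round(c["tool_from_camera"],3).tolist())
cv2.imwrite("pics/w1.png",c["img"][:,:,::-1])
E
```

```text
time: 1.35
eef_pos: [535.6, 29.1, 424.5]
ee_rot: [3.141, -0.0, -2.951]
contact_force: [0.2, 1.5, 0.2]
width: 60.1
finger_force: 0.0
[538.64383794  23.46035681 424.78820791] [-3.13696920e+00  1.95403320e-03 -2.95282565e+00] 59.66837537460797 [ 0.071 -0.051  0.067  0.013  0.015  0.216]
[[0.001, -0.965, -0.263, 66.915], [1.0, 0.0, 0.001, 0.284], [-0.001, -0.263, 0.965, 30.518], [0.0, 0.0, 0.0, 1.0]]
```

View pics/w1.png

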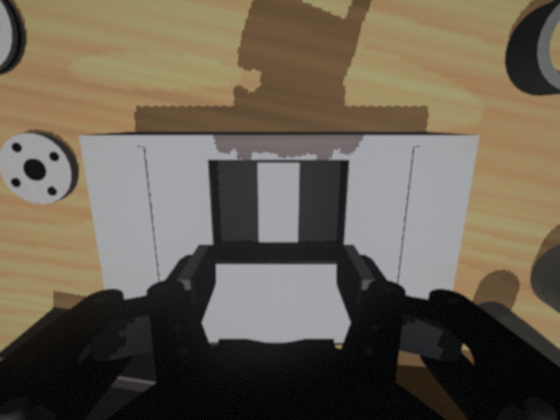

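The wrist image shows the lid's front edge at row 134, the recess at columns 210–349 and rows 160–248, and the paddle at columns 259–299 and rows 162–243. Image up is towards the robot.

```bash
python3 - <<'E'
from h import *
c=dict(np.load("/tmp/w1.npz")); T=c["T"]@c["tool_from_camera"]; P=cloud(c,T); z=P[...,2]; K=c["camera_matrix"]
def ray(u,v,h):
    d=T[:3,:3]@np.array([(u-K[0,2])/K[0,0],(v-K[1,2])/K[1,1],1]); return (T[:3,3]+d*(h-T[2,3])/d[2]).round(1)
m=(abs(z-113)<6).astype(np.uint8); m[:145]&=1
reg=np.zeros_like(m); reg[155:244,253:305]=1
g=c["img"].mean(-1); 
pm=((g>110)&(reg>0)&(abs(z-113)<8)).astype(np.uint8)
q=P[pm>0]; r,b=rect(q[:,:2]); print("paddle",r,np.median(q[:,2]))
vs,us=np.where(pm); print(us.min(),us.max(),vs.min(),vs.max())
# lid front edge
pts=[]
for u in range(100,460,10):
    col=np.where((m[:200,u]>0)&(g[:200,u]>130))[0]
    if len(col): pts.append(P[col[0],u])
pts=np.array(pts); f=np.polyfit(pts[:,1],pts[:,0],1); print("front edge angle",-np.arctan(f[0]),np.round(pts[[0,len(pts)//2,-1]],1).tolist())
for uv in ((80,135),(477,135),(210,160),(349,160),(259,162),(299,162),(259,243),(299,243),(215,248),(343,248)): print(uv,ray(*uv,113))
a=.1895; A=np.array([[np.cos(a),np.sin(a)],[-np.sin(a),np.cos(a)]])
bx=(np.nan_to_num(P[...,:2])@A.T)
mm=m>0; vv=bx[mm]; print("lid box coords range pct",np.percentile(vv,[0.5,99.5],axis=0))
E
```

```text
paddle ((543.4679565429688, 25.94771385192871), (85.03077697753906, 46.92029571533203), 10.769149780273438) 113.88478300541507
253 304 155 241
front edge angle 0.17966939385126163 [[515.5, -143.1, 113.9], [503.3, 19.7, 114.0], [456.2, 165.7, 114.2]]
(80, 135) [ 518.1 -161.4  113. ]
(477, 135) [450.8 189.8 113. ]
(210, 160) [518.3 -43.  113. ]
(349, 160) [494.2  82.6 113. ]
(259, 162) [511.6   1.6 113. ]
(299, 162) [504.6  37.8 113. ]
(259, 243) [590.6  15.6 113. ]
(299, 243) [583.1  54.5 113. ]
(215, 248) [604.2 -26.6 113. ]
(343, 248) [580.   98.6 113. ]
lid box coords range pct [[ 478.6481722  -255.74534414]
 [ 696.29583058  101.58684883]]
```

```bash
python3 -c "
from rig import bot
s=bot.get_state();print(s['time'],s['eef_pos'],s['ee_rot'])"
python3 -m creep '[[0.7,[1.9,0,0],0],[0.7,[1.9,0,-3],0],[0.7,[0,0,-4],0],[0.7,[0,0,-4],0],[0.7,[0,0,-3],0],[0.7,[0,0,-1.5],0],[0.7,[0,0,-1],0],[0.7,[0,0,0],0],[0.7,[0,0,0],0],[0.7,[0,0,0],0]]' 60
python3 - <<'E'
from rig import bot
from h import *
s=bot.get_state(); c=bot.camera("wrist"); np.savez("/tmp/w2.npz",T=tool(s),**c); print(s["eef_pos"])
cv2.imwrite("pics/w2.png",c["img"][:,:,::-1])
E
```

```text
1.45 [537.10032995  26.20853383 424.40470962] [-3.13974357e+00  3.96574357e-04 -2.95716737e+00]
time: 2.7
eef_pos: [573.3, 30.9, 260.8]
ee_rot: [-3.141, 0.002, -2.952]
contact_force: [-0.4, -0.1, -0.3]
width: 60.0
finger_force: 0.0
[573.33062406  30.91290636 260.7935388 ]
```

View pics/w2.png

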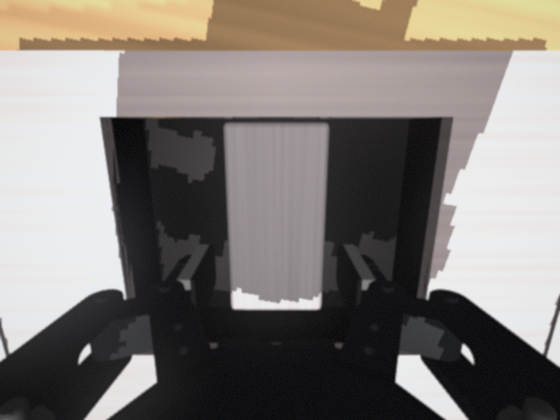

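The fingers straddle the paddle evenly: they are at about columns 205 and 347, and the paddle spans 225–327. I'll close and pull.

```bash
python3 -m creep '[[0.3,[0,0,0],0],[0,[0,0,0],0],[0,[0,0,0],0],[0,[0,0,0],0],[0,[0,0,0],0],[0,[-0.05,0,0.8],0],[0,[-0.15,-0.03,0.75],0],[0,[-0.25,-0.05,0.75],0],[0,[-0.33,-0.07,0.7],0],[0,[0,0,0],0]]' 80; python3 -c "
import numpy as np
for r,a0 in ((141.1,.2129),):
  p=None
  for th in np.arange(0,1.01,.1):
    a=a0+th; q=np.array([110-r*np.cos(a),r*np.sin(a)])
    if p is not None: d=q-p; print(round(th,2),(d[0]*.982/10).round(2),(d[0]*.188/10).round(2),(d[1]/10).round(2))
    p=q
"
```

```text
time: 4.0
eef_pos: [565.8, 29.5, 290.3]
ee_rot: [-3.141, 0.004, -2.952]
contact_force: [5.2, 0.2, -1.4]
width: 38.5
finger_force: 82.2
0.1 0.36 0.07 1.36
0.2 0.49 0.09 1.32
0.3 0.62 0.12 1.26
0.4 0.74 0.14 1.19
0.5 0.85 0.16 1.11
0.6 0.96 0.18 1.02
0.7 1.05 0.2 0.92
0.8 1.14 0.22 0.81
0.9 1.21 0.23 0.69
1.0 1.27 0.24 0.56
```

```bash
python3 -m creep '[[0,[0.18,0.03,0.68],0],[0,[0.18,0.04,0.68],0],[0,[0.24,0.04,0.66],0],[0,[0.25,0.05,0.66],0],[0,[0.31,0.06,0.63],0],[0,[0.31,0.06,0.63],0],[0,[0.37,0.07,0.6],0],[0,[0.37,0.07,0.59],0],[0,[0,0,0],0],[0,[0,0,0],0]]'; python3 - <<'E'
from rig import bot
import cv2
c=bot.camera("side"); cv2.imwrite("pics/s2.png",cv2.resize(c["img"][100:330,150:450,::-1],None,fx=2,fy=2))
E
```

```text
time: 5.25
eef_pos: [583.5, 32.8, 338.7]
ee_rot: [3.141, -0.017, -2.952]
contact_force: [-19.0, -8.1, 2.7]
width: 38.4
finger_force: 82.9
```

View pics/s2.png

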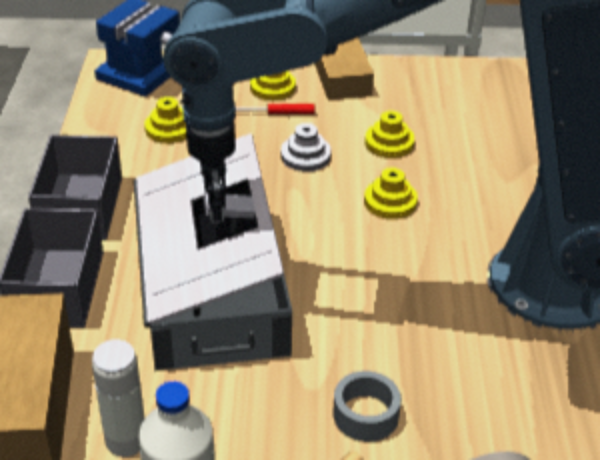

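The lid is up about 0.4 rad with the paddle pulled. There is some sideways strain, so I'll ease the grip and continue along the arc.

```bash
python3 -m creep '[[0,[0,0,0.2],0],[0,[0.3,0.06,0.56],0],[0,[0.35,0.07,0.56],0],[0,[0.48,0.09,0.51],0],[0,[0.48,0.09,0.51],0],[0,[0.52,0.1,0.46],0],[0,[0.53,0.1,0.46],0],[0,[0.57,0.11,0.4],0],[0,[0.57,0.11,0.41],0],[0,[0,0,0],0]]' 30; python3 - <<'E'
from rig import bot
from h import *
c=bot.camera("side"); P=cloud(c); g=c["img"].mean(-1)
a=.1895; A=np.array([[np.cos(a),np.sin(a)],[-np.sin(a),np.cos(a)]])
b=(P[...,:2]-[592.4,35.2])@A.T; z=P[...,2]
m=(abs(b[...,1]-125)<25)&(z>120)&(b[...,0]>-110)&(b[...,0]<130)&(g>140)
m|=(abs(b[...,1]+125)<25)&(z>120)&(b[...,0]>-110)&(b[...,0]<130)&(g>140)
f=np.polyfit(b[m][:,0],z[m],1); print(m.sum(),"lid angle",-np.arctan(f[0]),z[m].max())
E
```

```text
time: 6.55
eef_pos: [623.7, 40.6, 380.6]
ee_rot: [3.141, -0.008, -2.953]
contact_force: [-6.6, -3.8, -1.0]
width: 38.5
finger_force: 80.8
934 lid angle 0.7241946242560945 521.3164029216518
```

```bash
python3 -m creep '[[0,[0.6,0.115,0.35],0],[0,[0.6,0.115,0.34],0],[0,[0.63,0.12,0.29],0],[0,[0.64,0.12,0.28],0],[0,[0,0,0],0],[0.7,[0,0,0],0],[0.7,[0,0,0],0],[0.7,[0,0,0],0],[0.7,[0,0,4],0],[0.7,[0,0,6],0]]'; cat > lid.py <<'E'
from rig import bot
from h import *
c=bot.camera("side"); P=cloud(c); g=c["img"].astype(int)
a=.1895; A=np.array([[np.cos(a),np.sin(a)],[-np.sin(a),np.cos(a)]])
b=(P[...,:2]-[592.4,35.2])@A.T; z=P[...,2]
m=(abs(b[...,1])<175)&(abs(b[...,1])>80)&(z>125)&(z<330)&(b[...,0]>-110)&(b[...,0]<150)
t=np.arctan2(z[m]-109.5,110-b[m][:,0]); h,e=np.histogram(t,np.arange(0,1.8,.05)); print(m.sum(),"lid",np.median(t), dict(zip(e.round(2),h)))
r=np.hypot(z[m]-105.5,110-b[m][:,0]); print("rmax",np.percentile(r,98))
E
python3 lid.py
```

```text
time: 7.85
eef_pos: [649.6, 45.8, 493.2]
ee_rot: [3.14, -0.004, -2.952]
contact_force: [1.2, 0.1, 1.0]
width: 59.8
finger_force: 0.0
1630 lid 0.9303569795861005 {np.float64(0.0): np.int64(0), np.float64(0.05): np.int64(0), np.float64(0.1): np.int64(0), np.float64(0.15): np.int64(0), np.float64(0.2): np.int64(0), np.float64(0.25): np.int64(0), np.float64(0.3): np.int64(0), np.float64(0.35): np.int64(0), np.float64(0.4): np.int64(0), np.float64(0.45): np.int64(0), np.float64(0.5): np.int64(0), np.float64(0.55): np.int64(0), np.float64(0.6): np.int64(0), np.float64(0.65): np.int64(0), np.float64(0.7): np.int64(0), np.float64(0.75): np.int64(0), np.float64(0.8): np.int64(2), np.float64(0.85): np.int64(61), np.float64(0.9): np.int64(1089), np.float64(0.95): np.int64(282), np.float64(1.0): np.int64(87), np.float64(1.05): np.int64(66), np.float64(1.1): np.int64(17), np.float64(1.15): np.int64(14), np.float64(1.2): np.int64(6), np.float64(1.25): np.int64(3), np.float64(1.3): np.int64(2), np.float64(1.35): np.int64(1), np.float64(1.4): np.int64(0), np.float64(1.45): np.int64(0), np.float64(1.5): np.int64(0), np.float64(1.55): np.int64(0), np.float64(1.6): np.int64(0), np.float64(1.65): np.int64(0), np.float64(1.7): np.int64(0)}
rmax 220.8965844394386
```

```bash
python3 -m creep '[[0,[-4.3,-0.81,0],0],[0,[-4.3,-0.81,0],0],[0,[-4.2,-0.8,0],0],[0,[0,0,-2.8],0],[0,[0,0,-3],0],[0,[1.57,0.3,0],0],[0,[1.57,0.3,0.2],0],[0,[1.57,0.3,0.2],0],[0,[1.57,0.3,0.2],0],[0,[1.57,0.3,0.2],0]]'; python3 lid.py | tail -c 300 | head -c 0; python3 -m creep '[[0,[1.4,0.27,0.2],0],[0,[1.4,0.27,0.2],0],[0,[1.3,0.25,0.2],0],[0,[1.0,0.19,0.1],0],[0,[0.6,0.11,0],0],[0,[0.4,0.08,0],0],[0,[0,0,0],0],[0,[0,0,0],0],[0,[0,0,0],0],[0,[0,0,0],0]]'; python3 lid.py | cut -c1-60
```

```text
time: 9.15
eef_pos: [600.2, 36.5, 445.3]
ee_rot: [-3.141, -0.002, -2.952]
contact_force: [-22.0, -3.5, 27.8]
width: -0.3
finger_force: 16.1
time: 10.45
eef_pos: [662.1, 48.1, 458.5]
ee_rot: [-3.138, 0.011, -2.952]
contact_force: [-3.5, -0.4, 20.5]
width: 0.2
finger_force: 16.4
263 lid 1.5200684688693016 {np.float64(0.0): np.int64(0), np
rmax 222.1949987150803
```

```bash
python3 -m creep '[[0,[-0.4,-0.1,1],0],[0.5,[-0.6,-0.1,5],0],[1,[-2.05,-4.75,0],0],[1,[-2.05,-4.75,0],0],[1,[-2.05,-4.75,-2.3],0],[1,[-2.05,-4.75,-2.3],0],[1,[-2.05,-4.75,-2.3],0],[1,[-2.05,-4.75,-2.3],0],[1,[-2,-4.75,-2.3],0],[1,[-2,-4.7,-2.3],0]]'; python3 lid.py | cut -c1-40; python3 -m creep '[[1,[0,0,0],0],[1,[0,0,0],0],[1,[0,0,0],0],[1,[0,0,0],0],[1,[0,0,0],0],[1,[0,0,0],0],[1,[0,0,0],0],[1,[0,0,0],0],[1,[0,0,0],0],[1,[0,0,0],0]]' 50; python3 - <<'E'
from rig import bot
from h import *
s=bot.get_state(); c=bot.camera("wrist"); T=tool(s)@c["tool_from_camera"]; P=cloud(c,T); z=P[...,2]; im=c["img"].astype(int); sat=im.max(-1)-im.min(-1)
print(s["eef_pos"])
for nm,lo,hi in (("44",63,74),("72",35,46),("100",14,26)):
    m=(z>lo)&(z<hi)&(sat<50)&(np.hypot(P[...,0]-432,P[...,1]+344)<80)
    q=P[m]
    if len(q)>20: print(nm,len(q),cv2.minEnclosingCircle(q[:,:2].astype(np.float32)),np.median(q[:,2]))
cv2.imwrite("pics/w3.png",c["img"][:,:,::-1])
E
```

```text
time: 11.75
eef_pos: [487.6, -334.7, 372.9]
ee_rot: [-3.141, 0.001, -2.952]
contact_force: [0.6, -0.5, -0.0]
width: 85.5
finger_force: 0.0
441 lid 1.4707480287102335 {np.float64(0
rmax 222.41937829776103
time: 13.05
eef_pos: [488.4, -333.4, 373.3]
ee_rot: [-3.142, 0.0, -2.952]
contact_force: [-0.3, -0.4, -0.2]
width: 85.5
finger_force: 0.0
[ 488.36683769 -333.37198621  373.28275461]
44 1995 ((436.9162292480469, -345.3018798828125), 22.307239532470703) 68.47582451490416
72 2346 ((436.7698059082031, -345.48223876953125), 35.94184494018555) 40.38134339759995
100 3080 ((436.8590087890625, -345.23846435546875), 49.83146667480469) 20.420428741249367
```

View pics/w3.png

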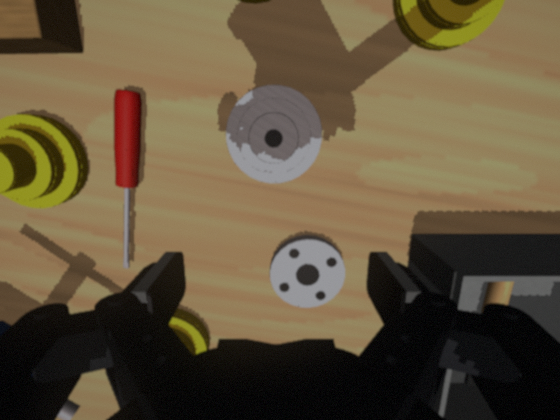

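The grey pulley is centred near (273,137), with the flange at (308,272) and the file visible in the open box at right. The three step diameters measure as given. I'll grasp it.

```bash
python3 -m creep '[[1,[-5.2,-1.2,0],0],[1,[0,0,-4],0],[1,[0,0,-4],0],[1,[0,0,-4],0],[1,[0,0,-2],0],[1,[0,0,-1],0],[1,[0,0,-0.6],0],[1,[0,0,0],0],[0.6,[0,0,0],0],[0,[0,0,0],0]]' 50; python3 -m creep '[[0,[0,0,0],0],[0,[0,0,0],0],[0,[0,0,0],0],[0,[0,0,0],0],[0,[0,0,0.5],0],[0,[0,0,1.5],0],[0,[0,0,3],0],[0,[0,0,3],0],[0,[0,0,3],0],[0,[0,0,3],0]]'
```

```text
time: 14.35
eef_pos: [436.6, -345.6, 218.1]
ee_rot: [-3.14, 0.001, -2.952]
contact_force: [-0.9, 0.3, -0.6]
width: 51.6
finger_force: 0.0
time: 15.6
eef_pos: [436.1, -345.0, 358.6]
ee_rot: [3.141, -0.0, -2.952]
contact_force: [-0.9, -0.5, -5.5]
width: 41.6
finger_force: 51.6
```

```bash
python3 - <<'E'
from rig import bot
from h import *
c=bot.camera("top"); np.savez("/tmp/t2.npz",**c); im=c["img"][110:230,170:330,::-1]
cv2.imwrite("pics/t2.png",cv2.resize(im,None,fx=4,fy=4,interpolation=cv2.INTER_CUBIC))
P=cloud(c); a=.1895; A=np.array([[np.cos(a),np.sin(a)],[-np.sin(a),np.cos(a)]])
b=(P[...,:2]-[592.4,35.2])@A.T; z=P[...,2]
m=(abs(z-105)<5)&(abs(b[...,0])<125)&(abs(b[...,1])<195)
q=b[m]
for lab,sel in (("front",(q[:,0]<-90)&(abs(q[:,1])<150)),("left",(q[:,1]>165)&(abs(q[:,0])<80)),("right",(q[:,1]<-165)&(abs(q[:,0])<80))):
    v=q[sel]; print(lab,len(v),np.median(v,0) if len(v) else 0)
m=(z>25)&(z<42)&(abs(b[...,0])<95)&(b[...,1]>50)&(b[...,1]<170)
n,l,st,ce=cv2.connectedComponentsWithStats(m.astype(np.uint8))
for k in range(1,n):
    if st[k,4]>3: print("post?",st[k],np.median(b[l==k],0).round(1),np.median(z[l==k]).round(1))
E
```

```text
front 181 [-111.36093744    3.20734647]
left 88 [  2.28525261 177.48684409]
right 79 [-7.7076064e-02 -1.7672577e+02]
post? [209 166   4   4  13] [ 56.2 118.7] 34.7
post? [226 171   4   5  15] [26.5 70.1] 33.4
post? [196 177   3   5  10] [ 26.3 165.9] 35.3
```

View pics/t2.png

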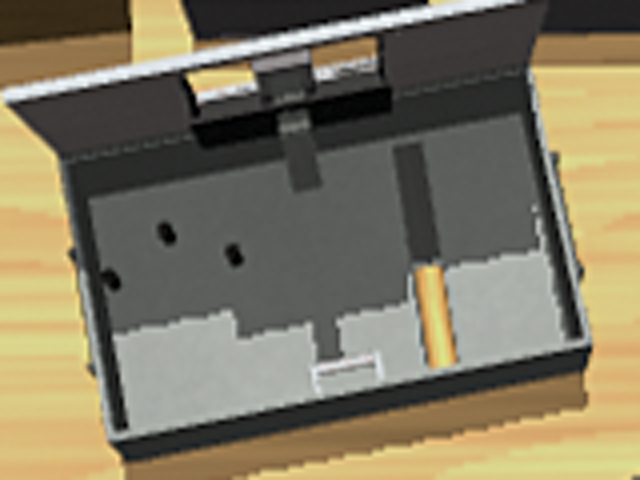

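The top picture shows the posts at about (165,232), (234,254) and (111,280), the file at (430,280) and the lid upright. Both the walls and the posts agree with my box pose to within 3–4 mm. I'll carry the pulley over.

```bash
python3 -m creep '[[0,[1.09,4.91,0],0],[0,[1.09,4.91,0],0],[0,[1.09,4.91,0],0],[0,[1.09,4.91,0],0],[0,[1.09,4.91,0],0],[0,[1.09,4.91,0],0],[0,[1.08,4.91,0],0],[0,[1.08,4.91,0],0],[0,[1.08,4.91,0],0],[0,[1.08,4.91,0],0]]'; python3 -m creep '[[0,[0,0,0],0],[0,[0,0,0],0],[0,[0,0,-3],0],[0,[0,0,-3],0],[0,[0,0,-3],0],[0,[0,0,-2],0],[0,[0,0,-1.2],0],[0,[0,0,-0.6],0],[0,[0,0,-0.3],0],[0,[0,0,0],0]]'
```

```text
time: 16.9
eef_pos: [544.8, 147.3, 356.9]
ee_rot: [-3.142, -0.0, -2.952]
contact_force: [0.7, -0.5, -4.5]
width: 42.0
finger_force: 52.4
time: 18.15
eef_pos: [545.2, 145.6, 226.8]
ee_rot: [-3.141, 0.001, -2.952]
contact_force: [1.5, 0.5, -5.3]
width: 41.9
finger_force: 52.9
```

```bash
python3 -m creep '[[0,[0,0,-0.25],0],[0,[0,0,-0.15],0],[0,[0,0,-0.1],0],[0,[0,0,0],0],[0,[0.59,0.11,0],0],[0,[0.59,0.11,0],0],[0,[0.59,0.11,0],0],[0,[0.49,0.1,0],0],[0,[0,0,0],0],[0,[0,0,0],0]]' 30;  python3 -m creep '[[0,[0.2,0.04,0],0],[0,[0.2,0.04,0],0],[0,[0.1,0.02,0],0],[0,[0.1,0.02,0],0],[0,[0,0,0],0],[0,[0,0,0],0],[0,[0,0,0],0],[0,[0,0,0],0],[0,[0,0,0],0],[0,[0,0,0],0]]'
```

```text
time: 19.4
eef_pos: [568.3, 150.2, 223.2]
ee_rot: [-3.141, 0.002, -2.952]
contact_force: [-2.8, -1.0, 6.2]
width: 41.9
finger_force: 53.9
time: 20.65
eef_pos: [573.8, 151.3, 223.2]
ee_rot: [-3.141, 0.0, -2.952]
contact_force: [-7.2, -1.5, 9.3]
width: 41.6
finger_force: 54.3
```

```bash
python3 -m creep '[[0,[0,0,0.05],0],[0,[0.1,0.02,0],0],[0,[0.1,0.02,0],0],[0,[0.1,0.02,0],0],[0,[0,0,0],0],[0,[0,0,0],0],[0,[0,0,0],0],[0,[0,0,0],0],[0,[0,0,0],0],[0,[0,0,0],0]]'
```

```text
time: 21.9
eef_pos: [575.6, 151.7, 223.2]
ee_rot: [-3.141, -0.004, -2.952]
contact_force: [-13.5, -2.7, 14.4]
width: 41.5
finger_force: 54.8
```

```bash
python3 -m creep '[[0.65,[0,0,0],0],[0.65,[0,0,0],0],[0.65,[0,0,0],0],[0.65,[0,0,0],0],[0.65,[0,0,0.5],0],[0.65,[0,0,2],0],[0.65,[0,0,4],0],[0.65,[0,0,5],0],[0.65,[-1,0,5],0],[0.65,[-5,0,5],0]]'; python3 - <<'E'
from rig import bot
from h import *
s=bot.get_state(); a=.1895; A=np.array([[np.cos(a),np.sin(a)],[-np.sin(a),np.cos(a)]])
for n in ("side","top","wrist"):
    c=bot.camera(n); P=cloud(c,tool(s)@c["tool_from_camera"] if n=="wrist" else None); b=(P[...,:2]-[592.4,35.2])@A.T; z=P[...,2]; im=c["img"].astype(int); sat=im.max(-1)-im.min(-1)
    for nm,lo,hi in (("44",68,80),("72",40,52),("100",21,31)):
        m=(z>lo)&(z<hi)&(np.hypot(b[...,0]-4,b[...,1]-118)<56)&(im.mean(-1)>70)
        q=b[m]
        if len(q)>20: print(n,nm,len(q),cv2.minEnclosingCircle(q.astype(np.float32)),np.median(z[m]))
    m=(z>28)&(z<44)&(abs(b[...,0])<95)&(b[...,1]>50)&(b[...,1]<172)&(im.mean(-1)<60)
    N,l,st,ce=cv2.connectedComponentsWithStats(m.astype(np.uint8))
    for k in range(1,N):
        if st[k,4]>5: print("post?",st[k],np.median(b[l==k],0).round(1),np.median(z[l==k]).round(1))
    if n=="wrist": cv2.imwrite("pics/w4.png",c["img"][:,:,::-1])
E
```

```text
time: 23.15
eef_pos: [522.9, 151.9, 435.0]
ee_rot: [-3.141, 0.005, -2.953]
contact_force: [-0.6, -0.1, -0.4]
width: 55.2
finger_force: 0.0
side 44 105 ((1.7902805805206299, 118.30072784423828), 23.369142532348633) 72.35291700861444
side 72 26 ((4.312725067138672, 111.15838623046875), 33.388938903808594) 44.90755980975848
post? [246 250   4   4  11] [30.9 71.4] 34.0
top 44 41 ((-8.595646858215332, 111.09175109863281), 17.03286361694336) 73.186004297017
top 72 91 ((-9.063709259033203, 108.38780212402344), 30.65175437927246) 44.94632360137621
top 100 130 ((-8.89327335357666, 105.66694641113281), 46.474159240722656) 25.06436347981537
post? [226 171   4   5  12] [27.8 69.2] 34.2
post? [218 189   7   6   9] [-29.  100.2] 35.5
post? [211 195   6   1   6] [-33.9 124.1] 37.8
wrist 44 901 ((3.888441324234009, 116.6672592163086), 21.952123641967773) 69.0859553178268
wrist 72 1155 ((4.038488388061523, 116.58968353271484), 35.83710861206055) 41.195209059374406
wrist 100 947 ((5.09044885635376, 118.0843505859375), 51.444549560546875) 21.551700138432807
post? [226 230   9   9  59] [30.5 68.4] 30.8
post? [300 230   9   9  54] [ 30.3 165.2] 31.0
post? [263 250   9   8  52] [ 58.4 116.5] 30.3
```

View pics/w4.png

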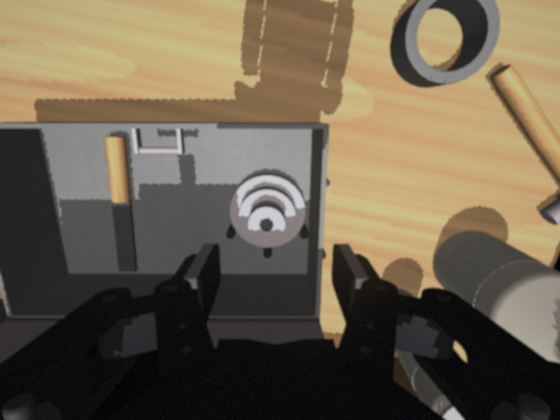

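The pulley stands on the floor against the posts at (231,232), (304,232) and (267,252). Its centre is about 54–56 mm from the middle post, so it is seated and released. Next I go over to the far side of the lid to push it shut.

```bash
python3 -m creep '[[0,[0,0,4.5],0],[0,[0,0,4],0],[0,[3.71,-3.32,0],0],[0,[3.71,-3.32,0],0],[0,[3.71,-3.32,0],0],[0,[3.71,-3.32,0],0],[0,[3.71,-3.32,0],0],[0,[3.71,-3.32,0],0],[0,[0,0,0],0],[0,[0,0,0],0]]'; python3 lid.py | cut -c1-40;python3 - <<'E'
import numpy as np
p=None
r=200
for th in [1.47,1.3,1.15,1.0,.85,.7,.55,.4,.3,.2,.1,0]:
    q=np.array([121-r*np.cos(th)+8*np.sin(th),173+105.5+r*np.sin(th)+8*np.cos(th)])
    d=(q-p)/10 if p is not None else q*0; p=q
    print(th,q.round(1),"rows",(d[0]*.982).round(2),(d[0]*.188).round(2),d[1].round(2))
E
```

```text
time: 24.55
eef_pos: [745.2, -47.3, 514.6]
ee_rot: [3.14, -0.002, -2.952]
contact_force: [1.0, 0.2, -0.4]
width: 0.2
finger_force: 0.0
436 lid 1.470686540314413 {np.float64(0.
rmax 222.4014615159155
1.47 [108.8 478.3] rows 0.0 0.0 0.0
1.3 [ 75.2 473.4] rows -3.3 -0.63 -0.49
1.15 [ 46.6 464.3] rows -2.81 -0.54 -0.9
1.0 [ 19.7 451.1] rows -2.64 -0.51 -1.32
0.85 [ -5. 434.] rows -2.42 -0.46 -1.71
0.7 [-26.8 413.5] rows -2.14 -0.41 -2.06
0.55 [-45.3 389.9] rows -1.82 -0.35 -2.36
0.4 [-60.1 363.8] rows -1.45 -0.28 -2.61
0.3 [-67.7 345.2] rows -0.75 -0.14 -1.85
0.2 [-73.4 326.1] rows -0.56 -0.11 -1.92
0.1 [-77.2 306.4] rows -0.37 -0.07 -1.96
0 [-79.  286.5] rows -0.18 -0.03 -1.99
```

```bash
python3 -m creep '[[0,[0,0,-3.6],0],[0,[-2.55,-0.49,0],0],[0,[-1.65,-0.31,-0.25],0],[0,[-1.65,-0.32,-0.25],0],[0,[-1.4,-0.27,-0.45],0],[0,[-1.4,-0.27,-0.45],0],[0,[-1.32,-0.25,-0.66],0],[0,[-1.32,-0.26,-0.66],0],[0,[-1.21,-0.23,-0.85],0],[0,[-1.21,-0.23,-0.86],0]]';python3 lid.py | cut -c1-40
```

```text
time: 25.85
eef_pos: [607.0, -72.2, 437.2]
ee_rot: [-3.141, 0.003, -2.951]
contact_force: [0.8, 0.6, 0.1]
width: -0.0
finger_force: 0.6
1676 lid 0.9076097205955258 {np.float64(
rmax 221.6524203244415
```

```bash
python3 -m creep '[[0,[-1.07,-0.2,-1.03],0],[0,[-1.07,-0.21,-1.03],0],[0,[-0.91,-0.17,-1.18],0],[0,[-0.91,-0.18,-1.18],0],[0,[-0.73,-0.14,-1.3],0],[0,[-0.72,-0.14,-1.31],0],[0,[-0.38,-0.07,-0.92],0],[0,[-0.37,-0.07,-0.93],0],[0,[0,0,0],0],[0,[0,0,0],0]]';python3 lid.py | cut -c1-40;  python3 -m creep '[[0,[-0.28,-0.05,-0.96],0],[0,[-0.28,-0.06,-0.96],0],[0,[-0.18,-0.03,-0.98],0],[0,[-0.19,-0.04,-0.98],0],[0,[-0.09,-0.01,-1],0],[0,[-0.09,-0.02,-0.9],0],[0,[0,0,-0.2],0],[0,[0,0,-0.1],0],[0,[0,0,0],0],[0,[0,0,0],0]]'
```

```text
time: 27.15
eef_pos: [546.6, -85.6, 347.1]
ee_rot: [-3.141, 0.001, -2.952]
contact_force: [-0.6, -0.2, 0.2]
width: -0.0
finger_force: 0.0
2173 lid 0.3292353290891205 {np.float64(
rmax 261.39264197088704
time: 28.45
eef_pos: [534.6, -87.4, 286.8]
ee_rot: [3.141, -0.002, -2.952]
contact_force: [-7.2, 1.9, 14.8]
width: -0.3
finger_force: 7.8
```

```bash
python3 -m creep '[[0,[0,0,-0.1],0],[0,[0,0,-0.1],0],[0,[0,0,0],0],[0,[0,0,0],0],[0,[0,0,0.3],0],[0,[0,0,2],0],[0,[0,0,4],0],[0,[-4,0,6],0],[0,[-5,-2,3],0],[0,[-5,-2,0],0]]'; python3 - <<'E'
from rig import bot
from h import *
a=.1895; A=np.array([[np.cos(a),np.sin(a)],[-np.sin(a),np.cos(a)]])
for n in ("side","top"):
    c=bot.camera(n); P=cloud(c); b=(P[...,:2]-[592.4,35.2])@A.T; z=P[...,2]
    for lab,sel in (("front",(abs(b[...,0]+100)<8)&(abs(b[...,1])<160)),("rear",(abs(b[...,0]-90)<12)&(abs(b[...,1])<160)),("paddle end",(abs(b[...,0]+16)<7)&(abs(b[...,1])<12)),("paddle pivot",(abs(b[...,0]+70)<8)&(abs(b[...,1])<12))):
        m=sel&(z<160); print(n,lab,m.sum(),np.median(z[m]).round(1))
    cv2.imwrite(f"pics/{n}9.png",c["img"][:,:,::-1])
E
```

```text
time: 29.7
eef_pos: [399.7, -127.9, 430.9]
ee_rot: [-3.139, 0.003, -2.951]
contact_force: [-0.1, -1.3, 0.5]
width: -0.1
finger_force: 0.0
side front 322 112.8
side rear 464 113.0
side paddle end 36 110.2
side paddle pivot 41 111.1
top front 438 113.0
top rear 820 113.0
top paddle end 35 111.8
top paddle pivot 47 113.2
```

View pics/side9.png

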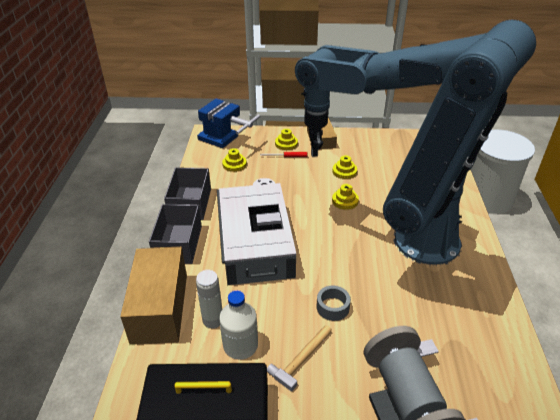

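The lid is flat, with its front and rear both at 113 mm. The paddle is flush, and the other things on the bench have not moved (side view around (255,230)).

```bash
python3 -c "
from rig import bot
print(bot.hand_in())"
```

```text
the job is handed in; nothing more can be done
None
```

I handed the job in at about 30 s, and the hand-in gave no verdict: the pulley was let go against the three posts, and the lid then measured flat with the paddle flush, so it should be latched.

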